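# Feed a flask neck first down the bottle chute

## Task

Put the small flat glass flask into the open upper end of the steel chute, lying on its broad side with its neck pointing downhill, and let it slide down until its neck pokes out through the gap at the bottom. The larger flat flask nearby does not fit; it is not the one.

Things in the scene. Friction and masses are not known exactly. Their poses are not given: they have to be found in the camera images.
- flask: Small flat flask of green glass, 0.11 kg, lying flat: a block 80 long x 44 wide x 26 mm thick with a round neck (19 mm, rim 24 mm) at one end, 116 mm in all. Origin: centre of the block's underside, on the work surface at the start; x along it to the neck, y across the 44 mm, z up. A bigger one (block 110 x 74 x 32 mm) lies 17 cm or more away, not listed.
- flask_mouth (a point): Centre of the flask's mouth, at the end of its neck: 76 mm along the flask's x from its origin, 13 mm up.
- chute: Fixed slippery steel chute. Origin: centre of its base's underside, on the work surface; x level, downhill; y across; z up. The trough's floor falls 28 degrees, from 200 mm high at x=-150 mm to 40 mm high at x=+150. Open for the upper 170 mm of slope, 66 mm wide inside, walls 16 mm high (end plate 22). A good drop point for the flask's origin: x=-84, y=0, floor 165 mm high.
- chute_outlet (a point): Where the flask's mouth comes to rest: just outside the 30 mm gap at the chute's lower end, on the centre line, 13 mm off the floor's plane (x=+169, z=45 mm in the chute's frame). The gap passes the neck, not the body. Over the lower half the trough narrows to 51 mm under three wire hoops (40 mm of room), the first 190 mm down the slope.
Things that resemble listed ones, but are neither listed nor needed, are in the scene too. Leave any blue look-alike of the flask alone.

How it is judged:
At the end, for the whole second after the job is handed in: The flask lies still at the bottom of the chute, its mouth within 15 mm of the outlet point just outside the gap and its length within 15 degrees of the chute's direction (distance between flask_mouth and chute_outlet below 0.015 m and angle between the x axis of flask and the y axis of chute, either way round above 1.3 rad and linear speed of flask below 0.02 m/s); the robot touches nothing.
It also fails if it takes over 40 s, if anything falls off the work surface, if the arm or the gripper's body presses on something with over 40 N, if the wrist force passes 120 N, or if a joint passes its speed limit or range.

## Robot

A 6-joint arm with a two-finger parallel gripper is mounted at the origin on the work surface. World frame = base frame: x ahead of the robot, y to its left, z up, the work surface at z = 0. Lengths are in m, angles in rad, forces in N, time in s.
With the tool pointing down it reaches from about 0.35 to 1 m from the base axis. Payload 7.1 kg.
Tool frame: the origin (TCP) lies between the finger pads; the fingertips stand 17 mm ahead of it and the grasp point (between the pads) lies 2 mm behind it; x points along the fingers, z is the direction in which the jaws open and shut, and the axes are right-handed (so a half turn about x gives the same grasp; the last joint's range is limited). The gripper opens to 85 mm and grips with 20 to 120 N. Pads are 22 mm wide; open, the fingers measure 114 mm over their backs; the gripper's body (76 mm by 85 mm) begins 54 mm behind the grasp point. The pads swing forward as they close: fully open they stand 13 mm farther back than shut.
Start: joints at [-1.246, 0.423, 1.63, -0, 1.089, -0.019], TCP at [0.211, -0.588, 0.248] pointing down, gripper open.
Joint ranges: [-3, 3], [-0.9, 2.11], [0.09, 2.58], [-1.31, 4.45], [0.11, 2.69], [-2.54, 2.54]. Speed limits (rad/s): [2.39, 2.39, 3.01, 3.14, 3.14, 3.14].

## Interface

Orientations are given as [roll, pitch, yaw] about the fixed x, y, z axes, in that order (R = Rz(yaw) Ry(pitch) Rx(roll)).
In Python, from cell import r, eyes, ticket gives the robot as it stands.
- The arm moves only by the tool jog_arm, never from a script. Its argument "deltas" is a list that holds one entry, the list of rows, each a list of 7 numbers: the closure, from 0 (fully open) to 1 (shut), then the shift along the tool's x, y, z in mm, then the turn, a rotation vector about the tool's x, y, z in rad. In form: [[[hand, tx, ty, tz, rx, ry, rz], ...]]. A call has 1 to 12 rows; each row is the pose to reach, as a shift and turn from the pose commanded when the call began, along the tool's axes at that moment; what a row does not reach only later rows make up. A row lasts 1/10 s, in which the tool goes at most 50 mm and 8.59 degrees, less where a joint would pass 70% of its speed; a pose out of reach is approached as far as the arm can. A call with a gripper value outside its range is refused whole. The fingers move at their own pace and stop on an object; the grip force is fixed at half the most. Time passes only in rows, so rows that repeat a pose let the fingers close. It gives the time, the measured TCP pose, the force and the opening at its end, in the units of the state.
- r.observe(): the state, without advancing time (a new reading comes with each control period).
- eyes.read_camera(name): name is "side" or "top" or "wrist"; returns the picture (400x640x3 uint8, red, green, blue); there is no depth.
- eyes.get_calibration(name): a dict with "fx", "fy", "cx", "cy" (pixels), "k1" (the pictures are not rectified: a ray, as slopes to the right and down, at radius r is drawn at 1 + k1 r^2 times it, then the intrinsics apply), "R" (3x3) and "t" (3): a world point X has camera coordinates R X + t; the wrist camera has in their place "mount" (4x4, takes a point from camera to tool coordinates, whose origin is the TCP and whose axes are the tool frame's). Camera axes: x right, y down, z forward; pixel columns grow to the right and rows downward; lengths in m; the calibration is good to about 2 mm. A picture is of the moment at which its call begins: read the wrist's pose just before it. get_calibration takes no time and is no camera call.
- ticket.close_job(): hands the job in, once; it reports no verdict.
The state is a dict: "clock": time; "joints": joint angles; "dq": joint speeds; "joint_efforts": joint torques, N m; "tcp_pos": TCP position; "orientation": TCP orientation; "contact_force": force on the tool from outside, world axes, zero at the start; "torque": the same for the moment, N m; "grip_width": finger opening in m.
Only numpy, scipy, OpenCV 4.12 (cv2) and the standard library are available. Lean on these libraries where they do the work, as an engineer would, in place of code of your own. Each camera call takes 0.05 s, during which the arm holds its last target.

## Working session

There is one attempt and no reset: what is moved stays moved. The work goes in short steps, Python scripts to look and compute and a tool call to move; the robot and the scene stay as the last step left them, time stands still between calls to the robot, and variables do not carry over. Pictures are saved under pics/ and viewed, and the job is handed in when it is done.

Besides the shell and the picture viewer there is one more tool, called after "Emit:" in YAML: its name, and indented under it one key for each argument. jog_arm: Moves the arm, as the interface text tells. Its arguments: {"type":"object","properties":{"deltas":{"type":"array","items":{"type":"array","items":{"type":"array","items":{"type":"number"}}}}},"required":["deltas"]}

```bash
mkdir -p pics; ls
python3 - <<'E'
from cell import r, eyes, ticket
import cv2
s=r.observe(); print({k:s[k] for k in("clock","tcp_pos","orientation","grip_width","contact_force")})
for n in("side","top","wrist"):
    c=eyes.get_calibration(n); print(n,c)
    im=eyes.read_camera(n); cv2.imwrite(f"pics/{n}0.png",im[:,:,::-1])
E
```

```text
pics
{'clock': 0.0, 'tcp_pos': array([ 0.21050604, -0.5879214 ,  0.24753469]), 'orientation': array([3.12019405, 1.56922877, 1.89316586]), 'grip_width': 0.08536050958087464, 'contact_force': array([0.54176776, 0.10046385, 0.34302415])}
side {'fx': 445.4801066452161, 'fy': 445.4801066452161, 'cx': 316.5319974844599, 'cy': 194.10962922711445, 'k1': 0.04216961259293613, 'R': array([[-0.97759671, -0.21034926,  0.00760659],
       [-0.13231358,  0.58601794, -0.79942235],
       [ 0.1637003 , -0.78251912, -0.60072127]]), 't': array([0.46762466, 0.0901861 , 1.26804287])}
top {'fx': 407.50746850845695, 'fy': 407.50746850845695, 'cx': 311.9776999330077, 'cy': 197.44932610455854, 'k1': -0.07413875726009658, 'R': array([[ 0.0129295 , -0.99940152,  0.03208485],
       [-0.99219405, -0.01680323, -0.12356623],
       [ 0.12403141, -0.03023675, -0.9918175 ]]), 't': array([0.02626492, 0.45749198, 1.03224619])}
wrist {'fx': 329.5499216152793, 'fy': 329.5499216152793, 'cx': 323.9556177995378, 'cy': 204.436954201944, 'k1': -0.03859267819640674, 'mount': array([[-3.96354471e-04, -2.99570733e-01,  9.54074011e-01,
        -1.26762471e-01],
       [ 2.07405004e-04, -9.54074090e-01, -2.99570672e-01,
         7.68351820e-02],
       [ 9.99999900e-01,  7.91435490e-05,  4.40284000e-04,
        -7.77407478e-04],
       [ 0.00000000e+00,  0.00000000e+00,  0.00000000e+00,
         1.00000000e+00]])}
```

View pics/top0.png

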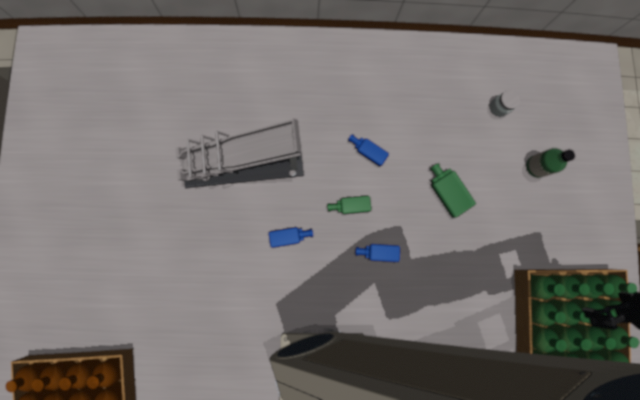

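View pics/side0.png

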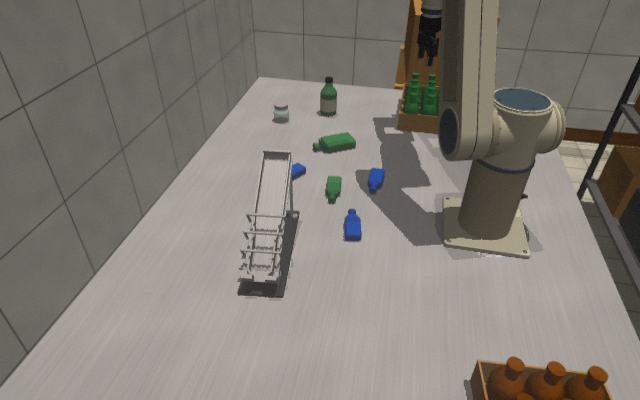

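View pics/wrist0.png

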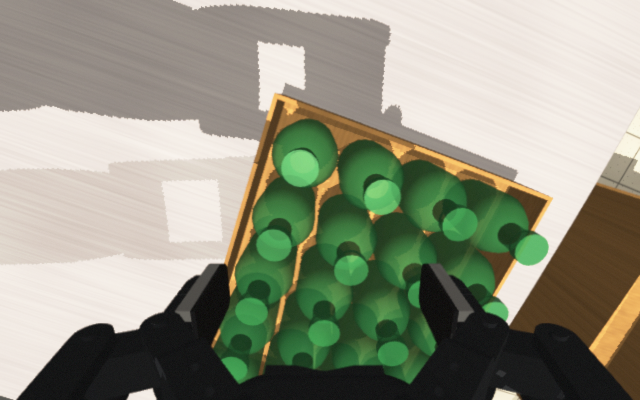

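The top view shows the small green flask at about (350,205) with its neck to the left, and the big one at (453,190). The chute spans (180–300, 120–185), with its upper open end on the right and the hoops and outlet on the left. The side view shows the flask at (333,187) and the chute at (265,220). The wrist sees only the bottle crate, and the gripper is above that crate.

```bash
cat > h.py <<'E'
import numpy as np, cv2
from scipy.spatial.transform import Rotation as Rn
from cell import r, eyes, ticket
def pose(s=None):
    s=s or r.observe(); return np.array(s["tcp_pos"]), Rn.from_euler("xyz",s["orientation"]).as_matrix()
def cam(n,p=None):
    c=eyes.get_calibration(n)
    if n=="wrist":
        P,R=p; M=c["mount"]; Rw=R@M[:3,:3]; o=R@M[:3,3]+P
    else:
        Rw=c["R"].T; o=-Rw@c["t"]
    return c,Rw,o
def ray(n,uv,p=None):
    c,Rw,o=cam(n,p)
    d=(np.array(uv,float)-[c["cx"],c["cy"]])/[c["fx"],c["fy"]]
    x=d.copy()
    for _ in range(20): x=d/(1+c["k1"]*(x@x))
    v=Rw@np.array([x[0],x[1],1]); return o,v/np.linalg.norm(v)
def plane(n,uv,z,p=None):
    o,v=ray(n,uv,p); return o+v*(z-o[2])/v[2]
def tri(*rs):
    A=sum(np.eye(3)-np.outer(v,v) for o,v in rs); b=sum((np.eye(3)-np.outer(v,v))@o for o,v in rs)
    x=np.linalg.solve(A,b); return x,[np.linalg.norm((np.eye(3)-np.outer(v,v))@(x-o))*1e3 for o,v in rs]
def proj(n,X,p=None):
    c,Rw,o=cam(n,p); q=Rw.T@(np.array(X)-o); s=q[:2]/q[2]; s=s*(1+c["k1"]*(s@s)); return s*[c["fx"],c["fy"]]+[c["cx"],c["cy"]]
E
python3 - <<'E'
import cv2,numpy as np
for n,(x0,y0,x1,y1) in {"top":(170,100,390,270),"side":(220,140,370,300)}.items():
    im=cv2.imread(f"pics/{n}0.png")[y0:y1,x0:x1]
    k=3.6 if n=="top" else 3.7
    im=cv2.resize(im,None,fx=3.6,fy=3.6,interpolation=cv2.INTER_CUBIC)
    cv2.imwrite(f"pics/{n}0z.png",im)
E
python3 - <<'E'
from h import *
for n in("top","side"):
    im=cv2.imread(f"pics/{n}0.png"); hsv=cv2.cvtColor(im,cv2.COLOR_BGR2HSV)
    m=cv2.inRange(hsv,(45,90,30),(85,255,255))
    nn,l,st,ce=cv2.connectedComponentsWithStats(m)
    for i in range(1,nn):
        if st[i,4]>60: print(n,st[i],ce[i],[plane(n,ce[i],.013).round(3)])
E
```

```text
top [542 150  24  22 394] [552.78172589 160.60913706] [array([ 0.574, -0.641,  0.013])]
top [ 432  165   42   51 1164] [451.14175258 191.12800687] [array([ 0.482, -0.343,  0.013])]
top [328 197  42  16 464] [351.71336207 204.55818966] [array([ 0.442, -0.073,  0.013])]
top [ 532  275  106   87 6135] [577.6797066  316.96202119] [array([ 0.145, -0.692,  0.013])]
side [ 404   72   34   44 1008] [421.57142857  96.6140873 ] [array([ 0.19 , -0.809,  0.013])]
side [323  86  14  10  85] [329.42352941  90.43529412] [array([ 0.589, -0.784,  0.013])]
side [322 133  33  14 286] [337.88811189 139.47202797] [array([ 0.478, -0.368,  0.013])]
side [327 177  14  22 225] [333.26666667 185.58222222] [array([ 0.442, -0.082,  0.013])]
```

View pics/top0z.png

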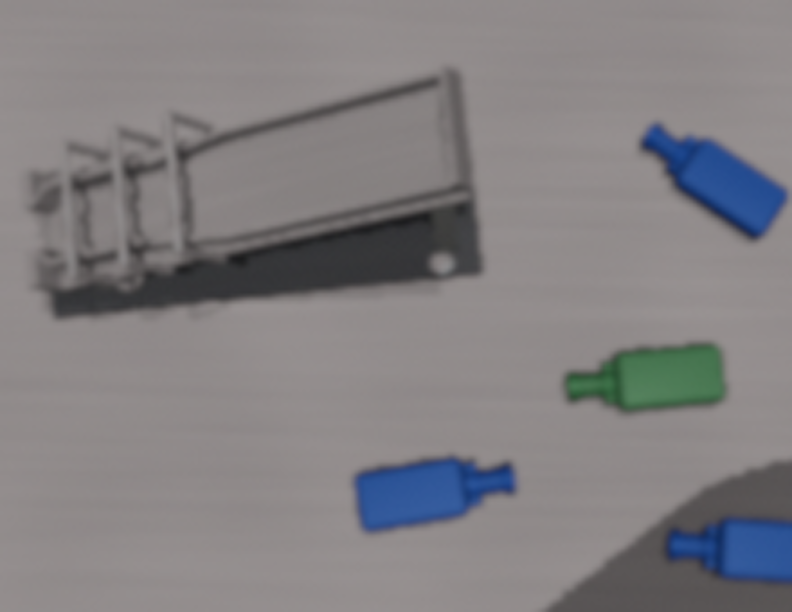

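View pics/side0z.png

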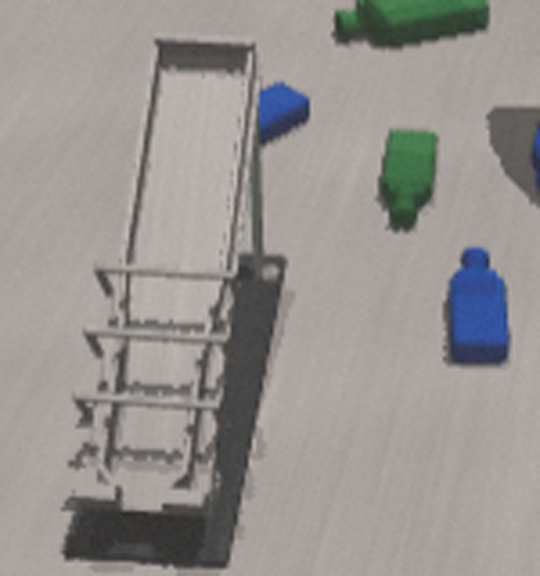

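Run:
```python
from h import *
T=lambda u,v:ray("top",(170+u/3.6-.36,100+v/3.6-.36)); S=lambda u,v:ray("side",(220+u/3.6-.36,140+v/3.6-.36))
A=tri(T(453,70),S(157,40)); B=tri(T(470,193),S(254,43)); print("plate corners",A,B)
# flask corners top plane: rear pair
for nm,t,s in(("rear far",(719,346),(390,132)),("rear near",(723,400),(435,135)),("mouth",(568,386),(402,222)),("front far",(615,353),(381,193)),("front near",(622,409),(430,197))):
    print(nm,tri(T(*t),S(*s)))
# hoop1 tops
print("hoop1", tri(T(172,115),S(97,268)),tri(T(183,258),S(237,275)))
print("hoop3", tri(T(70,147),S(75,398)),tri(T(73,287),S(220,405)))
```

```text
plate corners (array([0.60736365, 0.07733241, 0.2123711 ]), [np.float64(0.13804764761220886), np.float64(0.13804764761217392)]) (array([0.53369432, 0.0660119 , 0.21228086]), [np.float64(3.2018424628967947), np.float64(3.2018424628970483)])
rear far (array([ 0.46584842, -0.1185302 ,  0.01991022]), [np.float64(0.7091111147042592), np.float64(0.7091111147043475)])
rear near (array([ 0.42592334, -0.12110702,  0.02108202]), [np.float64(0.5899496993370524), np.float64(0.5899496993370481)])
mouth (array([ 0.43498843, -0.00879461,  0.00729898]), [np.float64(0.21308675331928317), np.float64(0.2130867533193336)])
front far (array([ 0.45983653, -0.04327983,  0.00834757]), [np.float64(0.2873392369778133), np.float64(0.2873392369777324)])
front near (array([ 0.41840208, -0.0487908 ,  0.00691019]), [np.float64(0.4698301654810562), np.float64(0.4698301654810903)])
hoop1 (array([0.59510769, 0.26145717, 0.14573715]), [np.float64(0.30927543907788974), np.float64(0.30927543907760296)]) (array([0.50066985, 0.24985101, 0.14721456]), [np.float64(1.061537996718019), np.float64(1.0615379967178553)])
hoop3 (array([0.58536186, 0.33977967, 0.10153839]), [np.float64(1.4277721328039474), np.float64(1.4277721328038224)]) (array([0.48908363, 0.33116399, 0.10706716]), [np.float64(2.9302300607960112), np.float64(2.9302300607961294)])
```

```bash
cat >> h.py <<'E'
def target(P,xdir,zdir):
    "tool x along xdir, jaw (z) as near zdir as possible"
    x=np.array(xdir,float);x/=np.linalg.norm(x); z=np.array(zdir,float); z-=x*(x@z); z/=np.linalg.norm(z)
    return np.array(P,float),np.column_stack([x,np.cross(z,x),z])
def delta(T,cur=None):
    P,R=cur or pose(); d=R.T@(T[0]-P)*1e3; w=Rn.from_matrix(R.T@T[1]).as_rotvec(); return d.round(1),w.round(4)
E
python3 - <<'E'
from h import *
P,R=pose(); print(R.round(3))
yaw=np.deg2rad(95.6); f=np.array([np.cos(yaw),np.sin(yaw),0]); l=np.array([-f[1],f[0],0])
for s in(1,-1):
    print(s,delta(target([.445,-.08,.25],[0,0,-1],s*l)),target([.445,-.08,.25],[0,0,-1],s*l)[1].round(2))
E
```

```text
[[-0.     0.941  0.337]
 [ 0.001  0.337 -0.941]
 [-1.     0.    -0.001]]
1 (array([  -1.8,  391.9, -399.3]), array([ 1.8169e+00, -8.0000e-04,  1.0000e-03])) [[ 0.   0.1 -1. ]
 [ 0.  -1.  -0.1]
 [-1.   0.   0. ]]
-1 (array([  -1.8,  391.9, -399.3]), array([-1.3247e+00, -1.0000e-03, -8.0000e-04])) [[ 0.  -0.1  1. ]
 [ 0.   1.   0.1]
 [-1.   0.   0. ]]
```

Emit:
jog_arm:
  deltas:
    - [[0,-50,0,0,0,0,0],[0,-80,30,-30,-0.1,0,0],[0,-80,392,-399,-1.325,0,0],[0,-80,392,-399,-1.325,0,0],[0,-80,392,-399,-1.325,0,0],[0,-80,392,-399,-1.325,0,0],[0,-80,392,-399,-1.325,0,0],[0,-80,392,-399,-1.325,0,0],[0,-80,392,-399,-1.325,0,0],[0,-80,392,-399,-1.325,0,0],[0,-80,392,-399,-1.325,0,0],[0,-80,392,-399,-1.325,0,0]]

```text
clock: 1.35
tcp_pos: [0.4378, -0.0954, 0.3284]
orientation: [-0.577, 1.57, -0.478]
contact_force: [0.8, -0.8, -0.3]
grip_width: 0.0853
```

Emit:
jog_arm:
  deltas:
    - [[0,50,15,0,0,0,0],[0,80,15,5,0,0,0],[0,80,15,5,0,0,0]]

```text
clock: 1.65
tcp_pos: [0.4386, -0.0806, 0.2448]
orientation: [2.832, 1.563, 2.932]
contact_force: [0.2, 0.1, -0.5]
grip_width: 0.0856
```

Run:
```python
from h import *
import pickle
s=r.observe(); p=pose(s); im=eyes.read_camera("wrist"); cv2.imwrite("pics/w1.png",im[:,:,::-1]); pickle.dump(p,open("w1.pkl","wb"))
print(p, s["joints"].round(3), abs(s["dq"]).max().round(4))
```

```text
(array([ 0.43858565, -0.08063503,  0.24481679]), array([[-0.00772681, -0.09974516,  0.99498301],
       [ 0.00164355,  0.99501011,  0.09976064],
       [-0.9999688 ,  0.00240613, -0.00752432]])) [-0.209  0.165  2.009  0.     0.975 -0.308] 0.0784
```

View pics/w1.png

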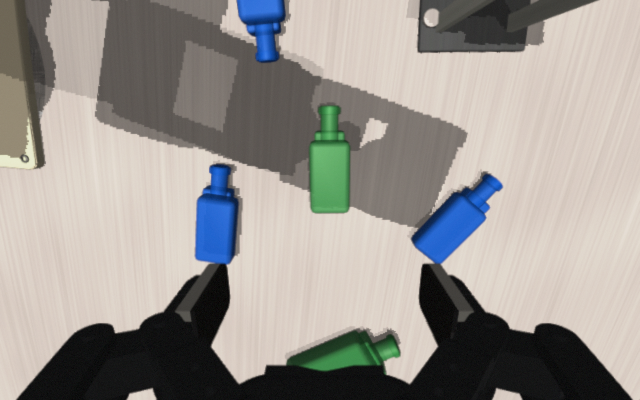

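Run:
```python
from h import *
import pickle
p=pickle.load(open("w1.pkl","rb"))
im=cv2.imread("pics/w1.png"); hsv=cv2.cvtColor(im,cv2.COLOR_BGR2HSV); m=cv2.inRange(hsv,(45,90,30),(85,255,255))
n,l,st,ce=cv2.connectedComponentsWithStats(m)
i=max((i for i in range(1,n) if ce[i][1]<260),key=lambda i:st[i,4]); print(st[i],ce[i])
M=l==i
for y in range(st[i,1],st[i,1]+st[i,3],6):
    xs=np.where(M[y])[0]; a,b=plane("wrist",(xs[0]-.5,y),.026,p),plane("wrist",(xs[-1]+.5,y),.026,p)
    print(y,xs[0],xs[-1],((a+b)/2).round(4)[:2],"w",np.linalg.norm(a-b).round(4))
ym=st[i,1]; yb=st[i,1]+st[i,3]
print("rear top",plane("wrist",(330,yb),.026,p),"mouth",plane("wrist",(329.5,ym),.013,p),plane("wrist",(329.5,ym),.024,p))
# height: triangulate rear corners with top view and mouth
T=lambda u,v:ray("top",(170+u/3.6-.36,100+v/3.6-.36)); S=lambda u,v:ray("side",(220+u/3.6-.36,140+v/3.6-.36))
xs=np.where(M[yb-5])[0]; print(xs[0],xs[-1])
L=(xs[0]-.5,yb); Rr=(xs[-1]+.5,yb)
print(tri(ray("wrist",L,p),S(435,135),T(723,400)), tri(ray("wrist",Rr,p),S(390,132),T(719,346)))
```

```text
[ 309  106   41  107 3498] [329.22584334 164.82275586]
106 321 337 [ 0.4348 -0.0074] w 0.0171
112 319 339 [ 0.4354 -0.0132] w 0.0213
118 321 337 [ 0.436  -0.0191] w 0.0173
124 321 337 [ 0.4366 -0.025 ] w 0.0174
130 321 337 [ 0.4373 -0.031 ] w 0.0175
136 315 344 [ 0.4384 -0.037 ] w 0.031
142 312 347 [ 0.439  -0.0431] w 0.0374
148 310 349 [ 0.4397 -0.0493] w 0.0418
154 310 349 [ 0.4403 -0.0556] w 0.042
160 310 349 [ 0.441  -0.0619] w 0.0422
166 310 349 [ 0.4417 -0.0682] w 0.0424
172 310 349 [ 0.4424 -0.0747] w 0.0427
178 310 348 [ 0.4425 -0.0812] w 0.0418
184 310 348 [ 0.4432 -0.0878] w 0.0421
190 310 348 [ 0.4439 -0.0945] w 0.0423
196 311 348 [ 0.4452 -0.1011] w 0.0414
202 311 348 [ 0.4459 -0.1079] w 0.0417
208 312 347 [ 0.4466 -0.1148] w 0.0397
rear top [ 0.44776667 -0.12054098  0.026     ] mouth [ 0.43540546 -0.00743437  0.013     ] [ 0.43529852 -0.00732415  0.024     ]
312 347
(array([ 0.42649623, -0.12282212,  0.02020529]), [np.float64(1.8940608423050782), np.float64(0.35121931410545965), np.float64(1.827607348411974)]) (array([ 0.46655125, -0.11960835,  0.01938892]), [np.float64(1.5633747415331514), np.float64(0.24621674515814004), np.float64(1.6043709696316617)])
```

Run:
```python
from h import *
y=np.deg2rad(6.3); 
s=r.observe(); print(s["clock"],s["tcp_pos"].round(4), s["dq"].round(4))
print(delta(target([.4425,-.080,.028],[0,0,-1],[np.cos(y),np.sin(y),0])))
```

```text
1.7 [ 0.4399 -0.0815  0.247 ] [-0.0223 -0.0425 -0.0496 -0.0003  0.02   -0.0034]
(array([219. ,   0.9,   3.8]), array([-0.011 , -0.0044, -0.0013]))
```

Emit:
jog_arm:
  deltas:
    - [[0,50,1,3,-0.011,-0.004,0],[0,100,1,3,-0.011,-0.004,0],[0,150,1,3,-0.011,-0.004,0],[0,170,1,3,-0.011,-0.004,0],[0,170,1,3,-0.011,-0.004,0],[0,170,1,3,-0.011,-0.004,0]]

```text
clock: 2.3
tcp_pos: [0.4453, -0.0816, 0.0797]
orientation: [-0.109, 1.565, -0.001]
contact_force: [0.5, -0.3, 0.3]
grip_width: 0.0855
```

Run:
```python
from h import *
import pickle
y=np.deg2rad(6.3); 
s=r.observe(); p=pose(s); im=eyes.read_camera("wrist"); cv2.imwrite("pics/w2.png",im[:,:,::-1]); pickle.dump(p,open("w2.pkl","wb"))
print(s["clock"],s["tcp_pos"].round(4), s["dq"].round(4))
print(delta(target([.4425,-.080,.028],[0,0,-1],[np.cos(y),np.sin(y),0]),p))
m=cv2.inRange(cv2.cvtColor(im,cv2.COLOR_RGB2HSV),(45,90,30),(85,255,255))
n,l,st,ce=cv2.connectedComponentsWithStats(m); i=1+st[1:,4].argmax(); M=l==i; print(st[i])
for v in range(st[i,1],st[i,1]+st[i,3],12):
    xs=np.where(M[v])[0]; a,b=plane("wrist",(xs[0]-.5,v),.024,p),plane("wrist",(xs[-1]+.5,v),.024,p)
    print(v,((a+b)/2).round(4)[:2],"w",np.linalg.norm(a-b).round(4))
# two wrist places: mouth tip and rear edge height
import pickle
p1=pickle.load(open("w1.pkl","rb"))
v2=st[i,1]; xs=np.where(M[v2])[0].mean()
print("mouth rim tri",tri(ray("wrist",(329,105.5),p1),ray("wrist",(xs,v2-.5),p)))
print("rear tri",tri(ray("wrist",(329.5,212.5),p1),ray("wrist",(np.where(M[st[i,1]+st[i,3]-1])[0].mean(),st[i,1]+st[i,3]-.5),p)))
```

```text
2.3 [ 0.4453 -0.0816  0.0797] [ 0.0047 -0.0306 -0.0025  0.0005 -0.006   0.0007]
(array([51.7,  1.9, -2.9]), array([-0.0019,  0.0058,  0.0006]))
[  282   105    75   188 11281]
105 [ 0.4347 -0.0068] w 0.0159
117 [ 0.4353 -0.013 ] w 0.0215
129 [ 0.436  -0.0193] w 0.0174
141 [ 0.4367 -0.0257] w 0.0175
153 [ 0.4374 -0.0323] w 0.0277
165 [ 0.4383 -0.0389] w 0.0308
177 [ 0.4388 -0.0458] w 0.0407
189 [ 0.4398 -0.0527] w 0.0429
201 [ 0.4405 -0.0599] w 0.0422
213 [ 0.4413 -0.0672] w 0.0427
225 [ 0.442  -0.0746] w 0.042
237 [ 0.4428 -0.0823] w 0.0426
249 [ 0.444  -0.0901] w 0.0425
261 [ 0.4448 -0.0981] w 0.0418
273 [ 0.4457 -0.1064] w 0.0423
285 [ 0.4465 -0.1149] w 0.0416
mouth rim tri (array([ 0.43472173, -0.00670947,  0.02683951]), [np.float64(0.15617240832544046), np.float64(0.15617240832544627)])
rear tri (array([ 0.44709394, -0.12115997,  0.02262282]), [np.float64(0.2300511182937554), np.float64(0.23005111829359312)])
```

View pics/w2.png

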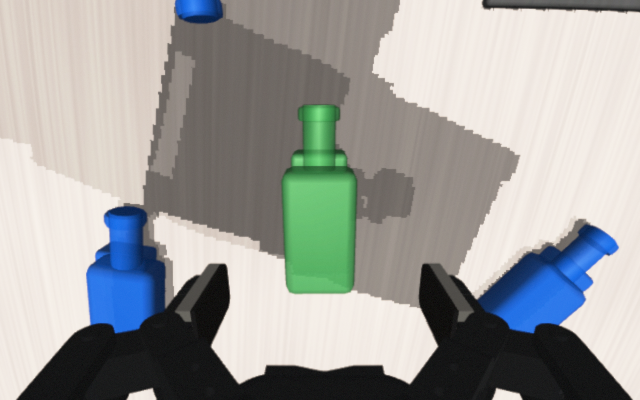

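Here the flask lies centred between the open fingers, block around (320,230) and mouth at (319,105). The nearest blue ones, at (125,265) and (545,285), are about 90 mm off to either side. Its height agrees between the two wrist views (about 25 mm). Now I go down and grip.

Emit:
jog_arm:
  deltas:
    - [[0,25,2,-3,0,0.006,0],[0,45,2,-3,0,0.006,0],[0,51,2,-3,0,0.006,0],[0,51,2,-3,0,0.006,0],[0.3,51,2,-3,0,0.006,0],[0.6,51,2,-3,0,0.006,0],[1,51,2,-3,0,0.006,0],[1,51,2,-3,0,0.006,0],[1,51,2,-3,0,0.006,0],[1,51,2,-3,0,0.006,0],[1,51,2,-3,0,0.006,0]]

```text
clock: 3.45
tcp_pos: [0.4416, -0.0792, 0.0284]
orientation: [-2.108, 1.57, -1.999]
contact_force: [-2.5, 0.5, 12.5]
grip_width: 0.0423
```

Run:
```python
from h import *
s=r.observe(); print({k:np.round(s[k],4) for k in("clock","tcp_pos","joints","grip_width","contact_force")})
im=eyes.read_camera("wrist"); cv2.imwrite("pics/w3.png",im[:,:,::-1])
```

```text
{'clock': np.float64(3.45), 'tcp_pos': array([ 0.4416, -0.0792,  0.0284]), 'joints': array([-2.0360e-01,  5.8070e-01,  2.1141e+00, -1.5000e-03,  4.4700e-01,
       -3.1130e-01]), 'grip_width': np.float64(0.0423), 'contact_force': array([-2.4776,  0.4717, 12.4985])}
```

View pics/w3.png

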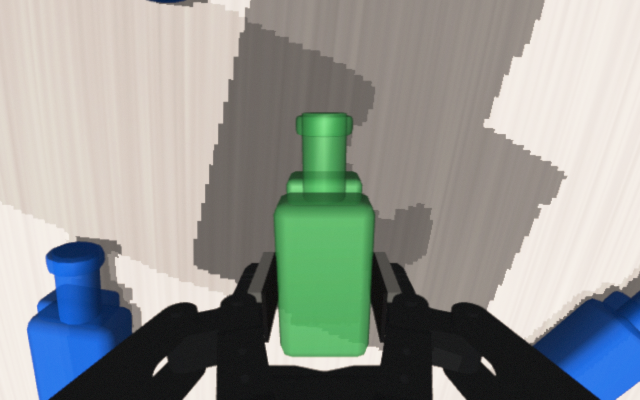

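The fingers hold the flask on its sides, with the grip at 42.3 mm and the block at (325,275). I lift it and carry it to a viewpoint beside the chute.

Emit:
jog_arm:
  deltas:
    - [[1,-20,0,0,0,0,0],[1,-60,0,0,0,0,0],[1,-110,0,0,0,0,0],[1,-150,30,0,0,0,0],[1,-190,60,5,0,0,0],[1,-225,95,10,0,0,0],[1,-260,130,16,0,0,0],[1,-285,170,24,0,0,0],[1,-300,200,30,0,0,0],[1,-300,208,31,0,0,0],[1,-300,208,31,0,0,0],[1,-300,208,31,0,0,0]]

```text
clock: 4.7
tcp_pos: [0.4487, 0.1303, 0.3262]
orientation: [-2.961, 1.566, -2.852]
contact_force: [0.4, 0.2, -1.8]
grip_width: 0.0425
```

Run:
```python
from h import *
import pickle
s=r.observe(); p=pose(s); im=eyes.read_camera("wrist"); cv2.imwrite("pics/w4.png",im[:,:,::-1]); pickle.dump(p,open("w4.pkl","wb"))
print({k:np.round(s[k],4) for k in("clock","tcp_pos","dq","joints","grip_width","contact_force")})
```

```text
{'clock': np.float64(4.7), 'tcp_pos': array([0.4487, 0.1303, 0.3262]), 'dq': array([-0.0159,  0.0034,  0.003 ,  0.0012, -0.0004,  0.003 ]), 'joints': array([ 2.5730e-01,  9.5300e-02,  1.8818e+00, -2.0000e-04,  1.1689e+00,
        1.4820e-01]), 'grip_width': np.float64(0.0425), 'contact_force': array([ 0.3914,  0.248 , -1.7871])}
```

View pics/w4.png

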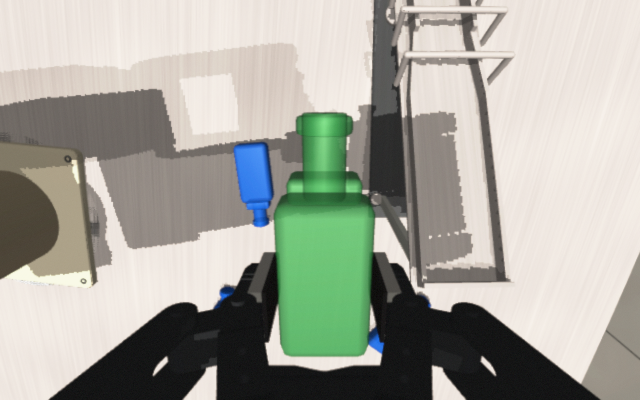

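The flask has not slipped. The chute's open upper part runs from (415–505, 280) at the end plate up to the first hoop at row 55. I take a second view from 80 mm to the left, so the chute can be triangulated.

Emit:
jog_arm:
  deltas:
    - [[1,0,0,-40,0,0,0],[1,0,0,-80,0,0,0],[1,0,0,-80,0,0,0],[1,0,0,-80,0,0,0]]

```text
clock: 5.15
tcp_pos: [0.3696, 0.1215, 0.327]
orientation: [-3.018, 1.569, -2.91]
contact_force: [0.2, 0.9, -0.6]
grip_width: 0.0424
```

Run:
```python
from h import *
import pickle
s=r.observe(); p=pose(s); im=eyes.read_camera("wrist"); cv2.imwrite("pics/w5.png",im[:,:,::-1]); pickle.dump(p,open("w5.pkl","wb"))
print(p[0])
for n,x0 in(("w4",375),("w5",450)):
    i=cv2.imread(f"pics/{n}.png")[0:300,x0:x0+150]; i=cv2.resize(i,None,fx=2,fy=2,interpolation=cv2.INTER_CUBIC); cv2.imwrite(f"pics/{n}z.png",i)
a=cv2.imread("pics/w4z.png");b=cv2.imread("pics/w5z.png"); cv2.imwrite("pics/w45.png",np.hstack([a,b]))
```

```text
[0.36962266 0.1214601  0.32703638]
```

View pics/w45.png

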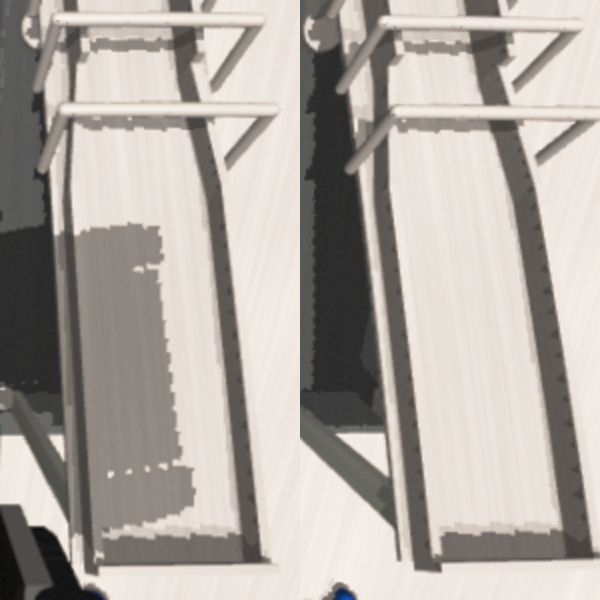

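Run:
```python
from h import *
import pickle
p4=pickle.load(open("w4.pkl","rb"));p5=pickle.load(open("w5.pkl","rb"))
A=lambda u,v:ray("wrist",(375+u/2-.25,v/2-.25),p4)
B=lambda u,v:ray("wrist",(450+(u-300)/2-.25,v/2-.25),p5)
pts={}
for n,a,b in(("floorL",(102,535),(441,530)),("floorR",(243,534),(556,531)),("plateTopL",(97,568),(437,567)),("plateTopR",(268,562),(598,557)),
 ("hoop1L",(62,108),(393,112)),("hoop2L",(57,18),(384,22)),("hoop2R",(262,18),(580,25)),("kinkRtop",(217,190),(535,190)),("kinkLtop",(67,190),(386,190))):
    x,e=tri(A(*a),B(*b)); pts[n]=x; print(n,x.round(4),np.round(e,2)[0])
m=lambda a,b:(pts[a]+pts[b])/2
for k in("floor","plateTop","hoop2"): print(k,m(k+"L",k+"R").round(4), "width",np.linalg.norm(pts[k+"L"]-pts[k+"R"]).round(4), np.rad2deg(np.arctan2(*(pts[k+"R"]-pts[k+"L"])[[1,0]])).round(2))
k=m("kinkLtop","kinkRtop"); f=m("hoop2L","hoop2R")-m("plateTopL","plateTopR"); print(k,"yaw",np.rad2deg(np.arctan2(f[1],f[0])))
```

```text
floorL [0.5367 0.088  0.2122] 0.39
floorR [0.6146 0.0796 0.1816] 0.13
plateTopL [0.536  0.0745 0.2172] 0.5
plateTopR [0.6084 0.0831 0.2133] 0.07
hoop1L [0.5048 0.2533 0.1485] 0.37
hoop2L [0.4999 0.2921 0.1313] 0.18
hoop2R [0.5908 0.3039 0.1294] 0.27
kinkRtop [0.5816 0.2296 0.1431] 0.44
kinkLtop [0.5158 0.2216 0.1359] 0.24
floor [0.5756 0.0838 0.1969] width 0.0841 -6.15
plateTop [0.5722 0.0788 0.2152] width 0.073 6.79
hoop2 [0.5453 0.298  0.1303] width 0.0916 7.43
[0.54871352 0.22559589 0.13949988] yaw 96.99534082754018
```

```bash
cat >> h.py <<'E'
YAW=np.deg2rad(97.0); D=np.array([np.cos(YAW),np.sin(YAW),0]); LEFT=np.array([np.sin(YAW),-np.cos(YAW),0]) # LEFT: world ~+x
O=np.array([.554,.217,0]); a=np.deg2rad(28); N=np.sin(a)*D+[0,0,np.cos(a)]; FX=np.cos(a)*D-[0,0,np.sin(a)]
def drop(h,x=-.084):
    Z=.2-(x+.15)*np.tan(a)
    f=O+x*D+[0,0,Z]; return target(f+.0028*FX+(.0284+h)*N,-N,LEFT)
E
python3 - <<'E'
from h import *
for h in(.12,.06,.01): T=drop(h); print(h,T[0].round(4),delta(T))
E
```

```text
0.12 [0.5554 0.2052 0.2946] (array([ 32.4,  63.1, 192.9]), array([-0.0138, -0.005 , -0.4886]))
0.06 [0.5589 0.1773 0.2416] (array([ 85.4,  34.9, 193.4]), array([-0.0138, -0.005 , -0.4886]))
0.01 [0.5617 0.154  0.1975] (array([129.5,  11.5, 193.8]), array([-0.0138, -0.005 , -0.4886]))
```

Emit:
jog_arm:
  deltas:
    - [[1,0,20,40,0,0,-0.12],[1,0,40,80,0,0,-0.24],[1,10,55,120,0,0,-0.36],[1,20,63,160,-0.01,0,-0.45],[1,32,63,193,-0.014,-0.005,-0.489],[1,32,63,193,-0.014,-0.005,-0.489],[1,60,49,193,-0.014,-0.005,-0.489],[1,85,35,193,-0.014,-0.005,-0.489],[1,85,35,193,-0.014,-0.005,-0.489],[1,85,35,193,-0.014,-0.005,-0.489]]

```text
clock: 6.2
tcp_pos: [0.5583, 0.1779, 0.2421]
orientation: [-1.573, 1.082, -1.451]
contact_force: [0.6, 0.4, -1.1]
grip_width: 0.0424
```

Run:
```python
from h import *
import pickle
s=r.observe(); p=pose(s); im=eyes.read_camera("wrist"); cv2.imwrite("pics/w6.png",im[:,:,::-1]); pickle.dump(p,open("w6.pkl","wb"))
for n in("side","top"): i=eyes.read_camera(n); cv2.imwrite(f"pics/{n}6.png",i[:,:,::-1])
print({k:np.round(s[k],4) for k in("clock","tcp_pos","dq","joints","grip_width","contact_force")})
print(delta(drop(.06),p),delta(drop(.01),p))
i=cv2.imread("pics/side6.png")[120:300,200:400]; cv2.imwrite("pics/side6z.png",cv2.resize(i,None,fx=3,fy=3,interpolation=cv2.INTER_CUBIC))
```

```text
{'clock': np.float64(6.2), 'tcp_pos': array([0.5583, 0.1779, 0.2421]), 'dq': array([ 0.0149, -0.0262, -0.0292, -0.0024, -0.0001,  0.0011]), 'joints': array([ 0.5006,  0.468 ,  1.6597, -0.478 ,  1.2466,  0.5865]), 'grip_width': np.float64(0.0424), 'contact_force': array([ 0.6063,  0.4362, -1.1031])}
(array([ 0.7, -0.4,  0.5]), array([ 0.0007, -0.001 ,  0.0002])) (array([50.7, -0.3,  0.6]), array([ 0.0007, -0.001 ,  0.0002]))
```

View pics/w6.png

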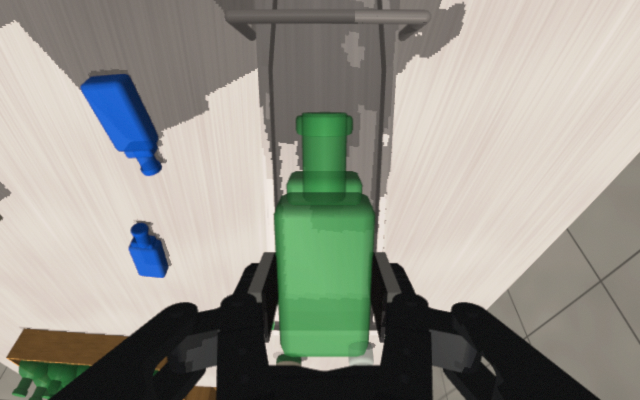

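View pics/side6z.png

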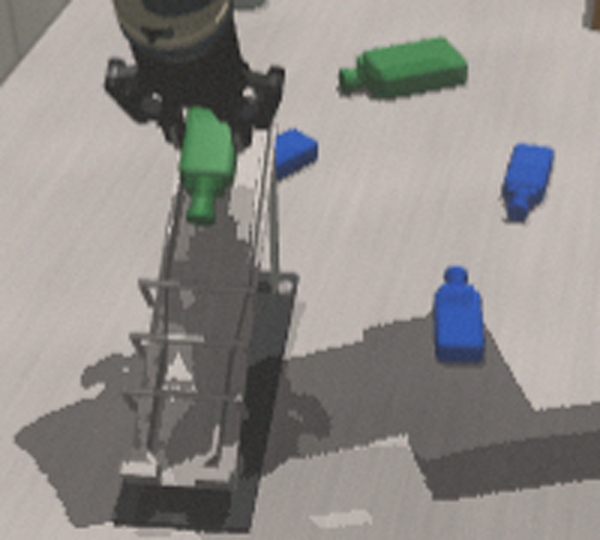

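The wrist view shows the flask (centre column 325) over the trough, whose walls at row 150 are at columns 274 and 381 (centre 328). So it is parallel and within 2 mm of the centre line. I lower it.

Emit:
jog_arm:
  deltas:
    - [[1,15,0,1,0,0,0],[1,30,0,2,0,0,0],[1,40,0,2,0,0,0],[1,46,0,2,0,0,0],[1,48,0,2,0,0,0],[1,48,0,2,0,0,0]]

```text
clock: 6.95
tcp_pos: [0.5628, 0.1559, 0.1993]
orientation: [-1.573, 1.082, -1.449]
contact_force: [-0.4, 0.1, -0.4]
grip_width: 0.0423
```

Run:
```python
from h import *
import pickle
s=r.observe(); p=pose(s); im=eyes.read_camera("wrist"); cv2.imwrite("pics/w7.png",im[:,:,::-1]); pickle.dump(p,open("w7.pkl","wb"))
i=eyes.read_camera("side"); cv2.imwrite("pics/side7z.png",cv2.resize(i[120:300,200:400,::-1],None,fx=3,fy=3,interpolation=cv2.INTER_CUBIC))
print({k:np.round(s[k],4) for k in("clock","tcp_pos","grip_width","contact_force")})
print(delta(drop(.01),p))
```

```text
{'clock': np.float64(6.95), 'tcp_pos': array([0.5628, 0.1559, 0.1993]), 'grip_width': np.float64(0.0423), 'contact_force': array([-0.3779,  0.0524, -0.4013])}
(array([ 2.4, -0.7, -1.2]), array([ 0.0015, -0.0004,  0.0005]))
```

View pics/w7.png

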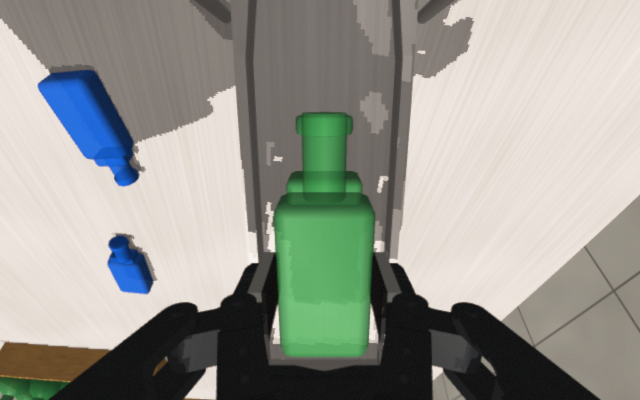

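View pics/side7z.png

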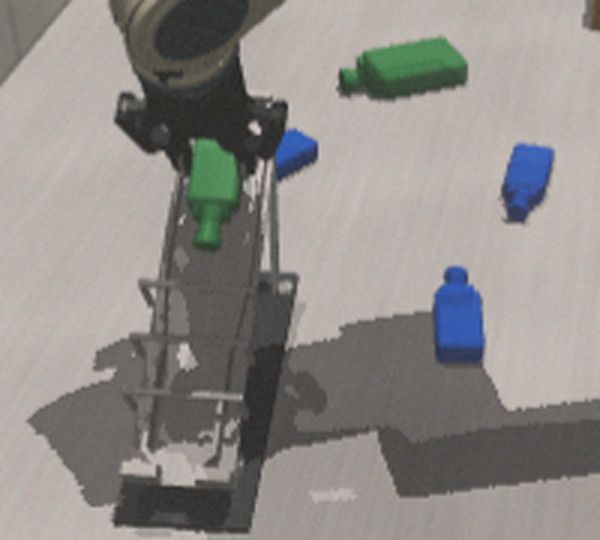

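The trough's inner wall edges at row 150 are at columns 257 and 396 (centre 326.5). The flask is at 325, and there is no contact yet. I lower it gently by a few mm more.

Emit:
jog_arm:
  deltas:
    - [[1,1,0,0,0,0,0],[1,2,0,0,0,0,0],[1,3,0,0,0,0,0],[1,4,0,0,0,0,0],[1,4,0,0,0,0,0]]

```text
clock: 7.55
tcp_pos: [0.5629, 0.1542, 0.196]
orientation: [-1.572, 1.082, -1.449]
contact_force: [-1.1, -0.8, -1.4]
grip_width: 0.0424
```

Emit:
jog_arm:
  deltas:
    - [[0,4,0,0,0,0,0],[0,4,0,0,0,0,0],[0,0,0,0,0,0,0],[0,-15,0,0,0,0,0],[0,-40,0,0,0,0,0],[0,-80,0,0,0,0,0],[0,-120,0,0,0,0,0],[0,-120,0,0,0,0,0]]

```text
clock: 8.35
tcp_pos: [0.5583, 0.2138, 0.3085]
orientation: [-1.551, 1.086, -1.427]
contact_force: [-0.4, 0.0, 0.0]
grip_width: 0.0852
```

Run:
```python
from h import *
import pickle
s=r.observe(); p=pose(s); im=eyes.read_camera("wrist"); cv2.imwrite("pics/w8.png",im[:,:,::-1]); pickle.dump(p,open("w8.pkl","wb"))
i=eyes.read_camera("side"); cv2.imwrite("pics/side8.png",i[:,:,::-1]);cv2.imwrite("pics/side8z.png",cv2.resize(i[120:300,200:400,::-1],None,fx=3,fy=3,interpolation=cv2.INTER_CUBIC))
i=eyes.read_camera("top"); cv2.imwrite("pics/top8.png",i[:,:,::-1])
print({k:np.round(s[k],4) for k in("clock","tcp_pos","grip_width","contact_force")})
```

```text
{'clock': np.float64(8.35), 'tcp_pos': array([0.5583, 0.2138, 0.3085]), 'grip_width': np.float64(0.0852), 'contact_force': array([-0.4116,  0.0111,  0.0417])}
```

View pics/w8.png

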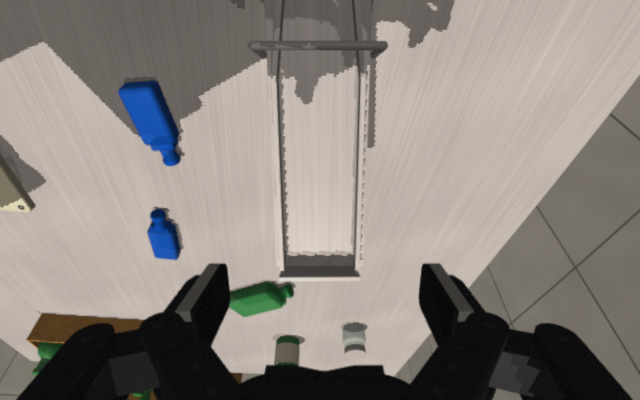

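View pics/side8z.png

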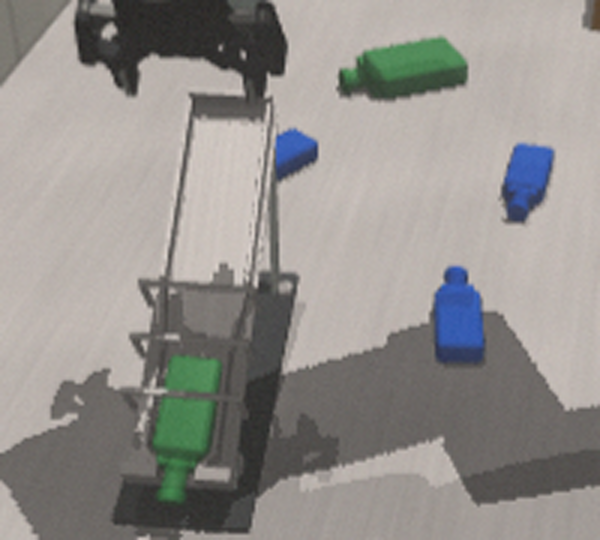

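The flask slid to the bottom, and its neck is out through the gap at side-zoom (172,490). It looks slightly left of centre and slanted, so I check it more closely. I move the wrist camera over the lower end.

Run:
```python
from h import *
X=O+.169*D+[0,0,.045]; print("outlet est",X)
# camera over outlet: tool straight down, want camera axis to hit (outlet) ; choose TCP
T=target([.535,.36,.26],[0,0,-1],LEFT); print(delta(T)); print(proj("wrist",X,T))
for n in("side","top"):
    im=cv2.imread(f"pics/{n}8.png"); m=cv2.inRange(cv2.cvtColor(im,cv2.COLOR_BGR2HSV),(45,90,30),(85,255,255))
    k,l,st,ce=cv2.connectedComponentsWithStats(m); print(n,proj(n,X).round(1),[ (st[i].tolist(),ce[i].round(1)) for i in range(1,k) if st[i,4]>15])
i=cv2.imread("pics/top8.png")[90:240,130:330]; cv2.imwrite("pics/top8z.png",cv2.resize(i,None,fx=3.5,fy=3.5,interpolation=cv2.INTER_CUBIC))
```

```text
outlet est [0.53340408 0.3847403  0.045     ]
(array([-33.4, 153.2,  -2.1]), array([2.100e-03, 3.000e-04, 4.887e-01]))
[325.19557975 153.42236343]
side [258.1 285. ] [([404, 73, 84, 46, 2237], array([443. ,  96.9])), ([323, 85, 14, 11, 93], array([329.2,  90.4])), ([322, 133, 33, 14, 283], array([337.7, 139.4])), ([255, 239, 19, 11, 178], array([263.9, 244.1])), ([251, 253, 21, 34, 445], array([259.8, 266.5]))]
top [176.4 165. ] [([542, 150, 24, 22, 394], array([552.8, 160.5])), ([173, 154, 15, 16, 134], array([182.1, 162.6])), ([191, 156, 12, 13, 114], array([195.6, 162.6])), ([432, 165, 42, 51, 1159], array([451.1, 191.1])), ([532, 275, 108, 125, 11186], array([581.2, 339.3]))]
```

View pics/top8z.png

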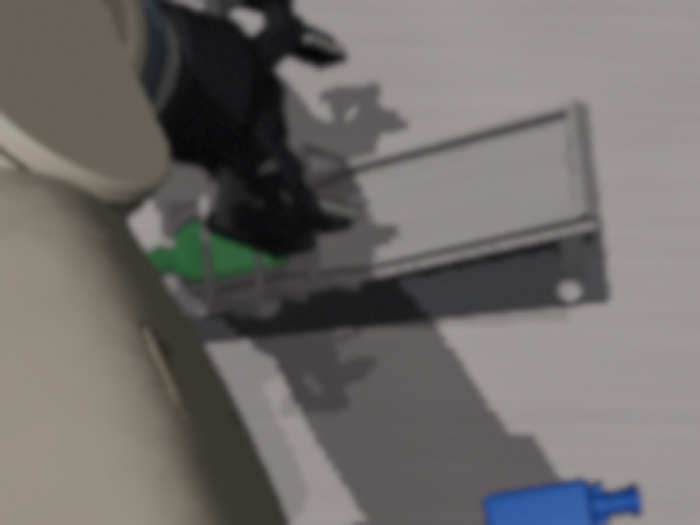

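Emit:
jog_arm:
  deltas:
    - [[0,-30,30,0,0,0,0.12],[0,-33,70,0,0,0,0.24],[0,-33,110,0,0,0,0.36],[0,-33,153,-2,0,0,0.48],[0,-33,153,-2,0,0,0.489],[0,-33,153,-2,0,0,0.489],[0,-33,153,-2,0,0,0.489]]

```text
clock: 9.2
tcp_pos: [0.5358, 0.3584, 0.2592]
orientation: [-2.006, 1.569, -1.882]
contact_force: [-0.3, 0.0, 0.5]
grip_width: 0.0851
```

Run:
```python
from h import *
import pickle
s=r.observe(); p=pose(s); im=eyes.read_camera("wrist"); cv2.imwrite("pics/w9.png",im[:,:,::-1]); pickle.dump(p,open("w9.pkl","wb"))
print(s["clock"],p[0]); X=O+.169*D+[0,0,.045]; print(proj("wrist",X,p))
m=cv2.inRange(cv2.cvtColor(im,cv2.COLOR_RGB2HSV),(45,90,30),(85,255,255))
k,l,st,ce=cv2.connectedComponentsWithStats(m); print([(st[i].tolist(),ce[i].round(1)) for i in range(1,k) if st[i,4]>40])
```

```text
9.2 [0.53578623 0.35837526 0.25924018]
[324.88628737 152.13759553]
[([303, 144, 46, 69, 2263], array([326.3, 184.3])), ([300, 220, 47, 41, 1809], array([323.5, 239.6]))]
```

View pics/w9.png

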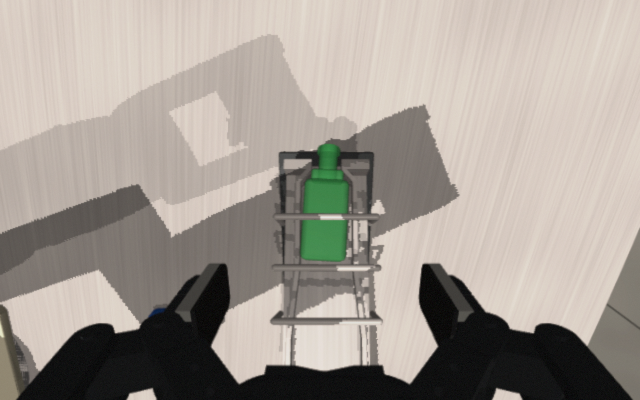

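Run:
```python
from h import *
import pickle
p=pose(); im=eyes.read_camera("wrist"); cv2.imwrite("pics/w10.png",im[:,:,::-1]); sd=eyes.read_camera("side")
cv2.imwrite("pics/end.png",np.hstack([cv2.resize(im[130:270,260:390,::-1],(390,420),interpolation=cv2.INTER_CUBIC),cv2.resize(sd[220:300,225:300,::-1],(394,420),interpolation=cv2.INTER_CUBIC)]))
print(r.observe()["clock"])
f=lambda n,i:cv2.connectedComponentsWithStats(cv2.inRange(cv2.cvtColor(i,cv2.COLOR_RGB2HSV),(45,90,30),(85,255,255)))[1:3]
for n,i,roi in(("wrist",im,(280,130,370,270)),("side",sd,(240,225,290,300))):
    m=cv2.inRange(cv2.cvtColor(i,cv2.COLOR_RGB2HSV),(45,90,30),(85,255,255)); x0,y0,x1,y1=roi
    for v in range(y0,y1,3):
        xs=np.where(m[v,x0:x1])[0]
        if len(xs): print(n,v,x0+xs[0],x0+xs[-1],end="; ")
    print()
```

```text
9.35
wrist 145 322 334; wrist 148 318 338; wrist 151 318 339; wrist 154 317 339; wrist 157 319 337; wrist 160 319 336; wrist 163 318 336; wrist 166 319 336; wrist 169 313 335; wrist 172 311 342; wrist 175 311 342; wrist 178 310 342; wrist 181 306 345; wrist 184 305 347; wrist 187 305 347; wrist 190 304 347; wrist 193 304 347; wrist 196 304 347; wrist 199 304 347; wrist 202 304 347; wrist 205 304 347; wrist 208 303 346; wrist 211 303 346; wrist 220 304 318; wrist 223 302 346; wrist 226 302 346; wrist 229 301 346; wrist 232 301 345; wrist 235 301 345; wrist 238 301 345; wrist 241 301 345; wrist 244 301 345; wrist 247 300 345; wrist 250 300 344; wrist 253 300 344; wrist 256 301 344; wrist 259 306 342; 
side 240 257 272; side 243 256 273; side 246 255 272; side 249 262 271; side 255 254 270; side 258 253 270; side 261 252 269; side 264 252 269; side 267 251 268; side 270 257 267; side 273 253 263; side 276 255 261; side 279 255 261; side 282 254 260; side 285 253 260;
```

View pics/end.png

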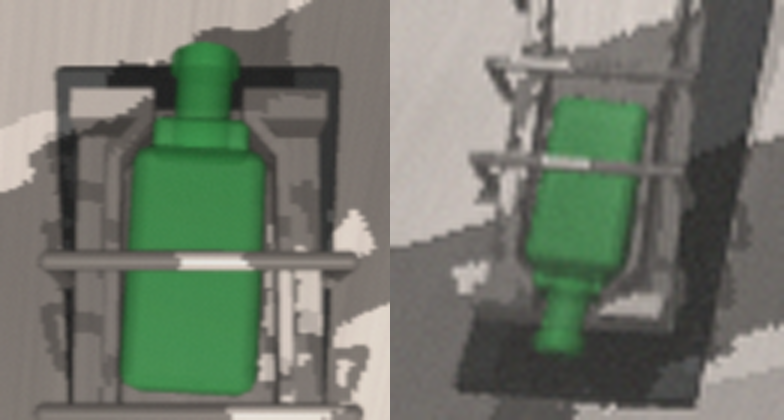

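Run:
```python
from h import *
p=pose(); X=O+.169*D+[0,0,.045]
ring=[X+.012*(np.cos(t)*N+np.sin(t)*LEFT) for t in np.linspace(0,6.28,72)]
w=np.array([proj("wrist",q,p) for q in ring]); s=np.array([proj("side",q) for q in ring])
print("wrist predicted top row",w[:,1].min().round(1),"seen 144.5; col",w[:,0].mean().round(1),"seen 328.5")
print("side predicted bottom row",s[:,1].max().round(1),"seen ~286.5; cols",s[:,0].min().round(1),s[:,0].max().round(1),"seen 253-260.5")
i=ring[w[:,1].argmin()]
e=tri(ray("wrist",(328,144.5),p),ray("side",(256.5,284)))
# in-plane offset per px
a,b=plane("wrist",(328.5,144.5),i[2],p),plane("wrist",w[w[:,1].argmin()],i[2],p); d=a-b
print("along",(d@D*1e3).round(1),"across",(d@LEFT*1e3).round(1),"mm; tri",e[0].round(4),e[1][0].round(2),"top pt pred",i.round(4))
# axis yaw from block midline at block top plane heights
def pt(u,v):
    o,vv=ray("wrist",(u,v),p); n=N; c=O+np.array([0,0,.04])+.15*D+.026*N; return o+vv*((c-o)@n)/(vv@n)
A,B=pt(322,253),pt(325.5,190); f=A-B; f=-f; print("yaw off deg",np.rad2deg(np.arctan2(f@LEFT,f@FX)).round(2))
# end-plate / gap centre from the picture: lip edges zoom x 157,242 row 90
g=pt((157+242)/2/3+260,130+90/3)
q=pt(328.5,150); print("neck vs gap across mm",((q-g)@LEFT*1e3).round(1))
```

```text
wrist predicted top row 148.9 seen 144.5; col 324.5 seen 328.5
side predicted bottom row 286.3 seen ~286.5; cols 252.9 263.3 seen 253-260.5
along 4.3 across 4.0 mm; tri [0.5343 0.3949 0.059 ] 1.4 top pt pred [0.5327 0.3903 0.0556]
yaw off deg 3.09
neck vs gap across mm 2.0
```

Run:
```python
from h import *
a,b=[cv2.imread(f"pics/{n}.png").astype(int)[140:262,290:360] for n in("w9","w10")]
print("mean/max px change",abs(a-b).mean(),abs(a-b).max())
s=r.observe(); print(s["clock"],s["contact_force"].round(2),s["grip_width"])
print(ticket.close_job())
```

```text
mean/max px change 3.113544106167057 78
9.35 [-0.21  1.02 -0.12] 0.08555352236892563
the job is handed in; nothing more can be done
None
```

The small green flask is at the bottom of the chute with its neck out through the gap, and I handed the job in at 9.35 s. I gripped it across its 44 mm sides, carried it over the trough tilted 28° with the neck downhill, and let go about 8 mm above the floor. It slid down under the hoops by itself.

**Last checks**
- **Mouth position:** it is about 4 mm along and 4 mm across from my estimate of the outlet point; the limit is 15 mm. The outlet estimate itself is only good to about 3 mm. The side view agreed with it within 1 pixel in the row direction and a few pixels across.
- **Direction:** the flask lies about 3° off the chute's direction; the limit is 15°.
- **Robot:** the gripper was open and well above everything, with about 1 N on the wrist.

**Weaker results**
- **Stillness:** my two close pictures differed by about 3 grey levels on average and up to 78 at edges. They were taken 0.1 s apart while the arm was still settling. I read that as camera shake, but I handed in without a second comparison, so I have no clean proof the flask was still.
- **Heights:** the flask's rear edge measured 20 to 23 mm high, depending on the views, against the stated 26 mm, probably because its edges are rounded.
- **Chute corners:** the two points on the trough floor at the upper end did not triangulate consistently, so I placed the chute from its end plate and hoops instead.

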